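# Press a wheel bearing home with a hand-cranked pump press

## Task

Take the knob of the bench press and wind the crank clockwise at a slow, steady speed (a turn in five to ten seconds), through the heavy point in each turn, until the bearing is fully home and the crank comes up against its stop; never let the crank race or kick back, and never force it, at the heavy point or against the stop. Then let go of the knob and throw the small valve lever fully over to its other side to hold the ram. Leave the other things on the bench where they are.

Things in the scene. Friction and masses are not known exactly. Their poses are not given: they have to be found in the camera images.
- spindle (a point): On the crank axis, at the upper face of the crank arm (121 mm above the bench). z is up; x and y are the press's own axes: +y is the way the ram advances, the valve lever stands on the -y side. The arm is a flat steel bar turning 111 to 121 mm above the bench, with a cap nut 8 mm high on the axis. Wind clockwise seen from above.
- press: Bearing press bolted to the bench, origin at bench height under the crank axis, axes as at the spindle. Dark base plate 190 mm (x) by 470 mm (y, from -200 to +270), 12 mm thick; grey pump body 130 x 120 mm, 84 mm high, under the crank; barrel, ram and the aluminium hub on the +y side, up to 96 mm high.
- follower_top (a point): Top of the spring-loaded follower (107 mm above the bench) on a carrier clamped at a varying angle on the far (+x) side of the crank axis. Once a turn the cam lobe under the arm, opposite the knob, pushes it back: from about 0.6 rad before the knob is straight opposite the follower the crank resists (up to about 20 N at the knob), until some 0.3 rad after it. Elsewhere about 2 N.
- crank: The crank (shaft, cam, arm and knob). Origin on its axis at bench height; its x axis points to the knob when unloaded. Home is 1.5 to 1.75 turns on from the start, past the second heavy point: 1.0 to 2.45 rad after the knob was opposite the follower, varying and to be felt: the shaft stops dead there and the knob's resistance climbs with the arm's twist. Let go on the lobe, it can kick back.
- knob_top (a point): Centre of the top face of the black cylindrical crank knob, 26 mm across and 52 mm tall, standing upright on the crank arm, 70 mm from the crank axis, top 174 mm above the bench. It spins freely on its pin, so it can be held with a fixed gripper direction while it goes round. Its point moves with it (its own yaw means nothing).
- ram (a joint): How far the ram has advanced (m): 0 fully back, 2.5 mm more per radian of crank (15.7 mm a turn). It starts between 0 and 4 mm; home is somewhere from 25 to 30 mm, found by feel at the crank's stop.
- valve (a joint): Angle (rad) of the steel valve lever on a grey block at the -y end of the base plate, 155 mm from the crank axis. 0: leaning 0.5 rad to the press's -x side; pushed over to +x it reaches 1.0, leaning 0.5 rad that way, and stays where it is left. Its axis runs along the press's y, 34 mm above the bench and level with the crank axis in x.
- valve_tip (a point): Centre of the ball, 26 mm across, at the end of the valve lever, 75 mm from the lever's axis; about 100 mm above the bench at either end of its swing, 109 mm in the middle.
- wrench: Open-ended wrench lying on the bench, a bystander.
- driver: Screwdriver lying on the bench, a bystander.
- bearing: Spare bearing ring, 48 mm across and 15 mm high, lying on the base plate, a bystander.
- bearing2: Spare bearing ring, 48 mm across and 15 mm high, on the bench, a bystander.
- socket: Steel socket standing on the bench, 26 mm across, 35 mm tall, a bystander.
- oil: Grey oil bottle standing on the bench, 60 mm across, 150 mm tall, a bystander.
- twist (a joint): Twist (rad) of the crank arm against the crank shaft: it is joined on by a stiff torsion spring, 20 N m per rad, as in a torque handle. 0 unloaded, positive when pushed clockwise; 10 N across the arm at the knob (70 mm out) twist it by 0.035 rad, the heavy point by about 0.07 rad. The crank counts as forced beyond 0.12 rad either way (34 N at the knob).

How it is judged (in metres and radians):
On the way, in this order (a step that is already met when the one before it is completed fails the run):
1. the bearing is pressed home: the ram is within 0.4 mm of its stop, with the valve lever not yet thrown (value of joint ram above 0.0271 m and value of joint valve below 0.4 rad), for 0.2 s.
2. the valve lever is thrown fully over, with the knob let go (value of joint valve above 0.85 rad and contact force between the fingers and crank below 0.1 N), for 0.1 s.
At the end, for the whole second after the job is handed in: The ram is home (within 0.4 mm of its stop), the crank is at rest and the valve lever stands thrown over (beyond 0.85 of its 1.0 rad) (value of joint ram above 0.0271 m and value of joint valve above 0.85 rad and angular speed of crank below 0.1 rad/s); the robot touches nothing.
It fails at once if the crank raced or kicked back (faster than 3.5 rad/s) (angular speed of crank above 3.5 rad/s).
It fails at once if the crank was forced (its arm twisted by more than 0.12 rad, 34 N at the knob) (value of joint twist above 0.12 rad or value of joint twist below -0.12 rad).
It fails at once if a bystander was moved by more than 20 mm (distance of any of wrench, driver, bearing, bearing2, socket, oil from where it was at the start of the episode above 0.02 m).
It also fails if it takes over 72 s, if anything falls off the work surface, if the arm or the gripper's body presses on something with over 40 N, if the wrist force passes 120 N, or if a joint passes its speed limit or range.

## Robot

A 7-joint arm with a two-finger parallel gripper is mounted at the origin on the work surface. World frame = base frame: x ahead of the robot, y to its left, z up, the work surface at z = 0. Lengths are in mm, angles in rad, forces in N, time in s.
With the tool pointing down it reaches from about 400 to 900 mm from the base axis. Payload 5.6 kg.
Tool frame: the origin (TCP) lies midway between the tips of the shut fingers; the grasp point (between the pads) lies 19 mm behind it; z points along the fingers, y is the line along which they close (so a half turn about z gives the same grasp; the last joint's range is limited). The gripper opens to 92 mm and grips with 3 to 60 N. Pads are 20 mm wide; open, the fingers measure 128 mm over their backs; the gripper's body (75 mm by 189 mm) begins 69 mm behind the grasp point.
Start: joints at [1.275, 0.468, -0.012, 1.603, 0.006, 1.071, -0.056], TCP at [162.533, -629.359, 214.592] pointing down, gripper open.
Joint ranges: [-2.53, 2.53], [-0.31, 2.02], [-1.57, 1.55], [0.28, 2.44], [-1.29, 4.43], [0.15, 1.84], [-2.92, 2.92]. Speed limits (rad/s): [2.57, 2.57, 3.14, 3.14, 3.14, 3.14, 3.14].

## Interface

Orientations are given as a rotation vector (axis times angle).
In Python, from cell import robot, grip, kin, viewer gives the robot as it stands. Calls block until the motion is done:
- robot.movep(position, orientation): joint-space move of the TCP to a pose.
- robot.servo_line(position, feed=150, rotation=None): straight line of the TCP; rotation=None keeps the orientation; feed is the mean speed in mm/s.
- robot.goto_joints(angles): joint-space move.
- grip(opening, newtons=None): opening from 0.0 (shut) to 1.0 (fully open); newtons is the grip in N (None keeps the last); returns when the fingers have stopped.
- robot.hold(seconds).
- kin.ik(position, orientation): joint angles nearest the present ones, or None.
- robot.observe(): the state.
- viewer.read_camera(name): name is "side" or "top"; returns the picture (384x512x3 uint8, red, green, blue); there is no depth.
- viewer.camera_info(name): a dict with "camera_matrix" (3x3 intrinsics, pixels), "R" (3x3) and "t" (3): a world point X has camera coordinates R X + t. Camera axes: x right, y down, z forward; pixel columns grow to the right and rows downward; lengths in mm; the calibration is good to about 2 mm. A picture is of the moment at which its call begins. camera_info takes no time and is no camera call.
A pose or a line that the arm cannot do raises robot.IKError and nothing moves.
- robot.job_done(): hands the job in; it is judged then, once.
Trained networks look in the newest picture that a camera, given by its name, has taken for a name from the list of things; names that differ only in an ending like _2 or _b are one class to them, and where a whole thing is asked for, a point or a joint stands for the part that bears it (a point fixed in the world has none). Each returns a list of dicts, best first, with "confidence" (0 to 1); they miss things now and then, are a little off and sometimes report something else, mostly with a low value. They report only what shows in the picture. A call takes as long as a camera call.
- viewer.silhouettes(name, camera): "mask" (384x512 bool, what is visible of it).
- viewer.pinpoint(name, camera): "at" ([x, y, z] in mm, in the coordinates of the camera as it stood for that picture, good to about 4 mm: a listed point, or the origin of a listed thing).
The state is a dict: "t": time; "joints": joint angles; "joint_velocities": joint speeds; "joint_torque": joint torques, N m; "tcp_pos": TCP position; "tcp_rot": TCP orientation; "contact_force": force on the tool from outside, world axes, zero at the start; "wrist_torque": the same for the moment, N m; "grip_width": opening from 0.0 (shut) to 1.0 (fully open); "grip_force": force on a finger pad.
Only numpy, scipy, OpenCV 4.12 (cv2) and the standard library are available. Lean on these libraries where they do the work, as an engineer would, in place of code of your own. Each camera call takes 0.05 s, during which the arm holds its last target. There are 200 camera calls.

## Working session

There is one attempt and no reset: what is moved stays moved. The work goes in short steps, each a Python script; the robot and the scene stay as the last script left them, time stands still between calls to the robot, and variables do not carry over. Pictures are saved under pics/ and viewed, at most 10 in all, crops included, and the job is handed in when it is done.

```bash
ls; mkdir -p pics
cat > h.py <<'E'
import numpy as np, cv2
from cell import robot, grip, kin, viewer
def toworld(p,cam):
    i=viewer.camera_info(cam); return np.array(i["R"]).T@(np.array(p)-np.array(i["t"]))
def proj(X,cam):
    i=viewer.camera_info(cam); c=np.array(i["R"])@np.array(X)+np.array(i["t"]); q=np.array(i["camera_matrix"])@c; return q[:2]/q[2]
def ray_at_z(px,z,cam):
    i=viewer.camera_info(cam); R=np.array(i["R"]); c=-R.T@np.array(i["t"]); d=R.T@np.linalg.inv(np.array(i["camera_matrix"]))@np.array([px[0],px[1],1.]); return c+d*(z-c[2])/d[2]
E
python3 - <<'E'
from h import *
np.set_printoptions(precision=1,suppress=True)
for c in ("top","side"):
    im=viewer.read_camera(c); cv2.imwrite(f"pics/{c}0.png",im[:,:,::-1])
    for n in ("spindle","press","knob_top","follower_top","valve_tip","crank","oil","socket"):
        print(c,n,[(toworld(d["at"],c),round(d["confidence"],2)) for d in viewer.pinpoint(n,c)[:2]])
o=robot.observe();print(o["t"],o["tcp_rot"],o["tcp_pos"],o["contact_force"])
E
```

```text
pics
top spindle [(array([567.7,  79.5, 119.2]), 0.86)]
top press [(array([571.8,  73.5,  -3. ]), 0.73), (array([567.9,  76.2, 119.1]), 0.15)]
top knob_top [(array([636.2,  45. , 174.1]), 0.45)]
top follower_top [(array([610.9,  92.3, 104.6]), 0.7)]
top valve_tip [(array([534. , -77.3, 101.4]), 0.58)]
top crank [(array([565.7,  80.6,  -0.8]), 0.57)]
top oil [(array([528.9, 459.9,   5.1]), 0.6)]
top socket [(array([716.3,   5.2,  -0.9]), 0.53)]
side spindle [(array([564.1,  79.2, 123.2]), 0.91)]
side press [(array([564.6,  77.8,   0.6]), 0.67)]
side knob_top [(array([626.4,  48.1, 177.1]), 0.52)]
side follower_top [(array([607.9,  95.3, 107.6]), 0.6)]
side valve_tip [(array([528.7, -77.2, 107. ]), 0.66)]
side crank []
side oil [(array([523.2, 459.2,  -0.2]), 0.88), (array([568.4,  79. ,  -0.1]), 0.37)]
side socket [(array([709.3,   4.9,   3.7]), 0.5)]
0.9 [ 3.1  0.4 -0. ] [ 162.5 -629.4  214.6] [-0.5 -1.3 -0.2]
```

View pics/top0.png

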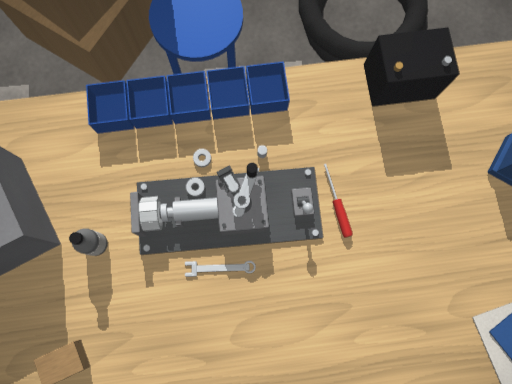

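View pics/side0.png

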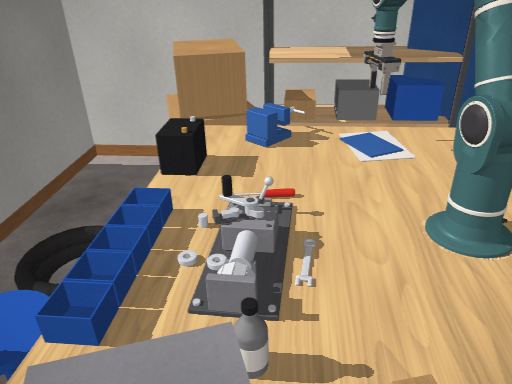

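Run:
```python
from h import *
for n,X in dict(sp=(566,79,121),kn=(631,46.5,174),fo=(609.5,94,107),va=(531,-77,101)).items():
    print(n,proj(X,"top").round(),proj(X,"side").round())
for c in ("top","side"):
  for n in ("knob_top","valve_tip","press"):
    for d in viewer.silhouettes(n,c)[:1]:
        m=d["mask"];ys,xs=np.nonzero(m);print(c,n,d["confidence"],xs.min(),xs.max(),ys.min(),ys.max(),xs.mean(),ys.mean())
        if n=="press":
            print(cv2.minAreaRect(np.c_[xs,ys].astype(np.float32)))
```

```text
sp [240. 202.] [251. 203.]
kn [251. 168.] [226. 177.]
fo [232. 186.] [233. 210.]
va [307. 209.] [269. 182.]
top press 0.79 130 323 162 255 226.84018801410105 210.42420681551116
((224.87100219726562, 206.148681640625), (83.25436401367188, 190.98655700683594), 84.67724609375)
side knob_top 0.62 221 233 174 196 226.9404761904762 184.9206349206349
side press 0.96 188 291 175 320 245.53418989547038 256.0816637630662
((241.06834411621094, 246.38320922851562), (90.99321746826172, 144.41705322265625), 6.8182148933410645)
```

The top view shows the press with the knob at about (251,169), the cap nut at (241,201) and the valve ball at (308,208). The base-plate bolts are at about (143,187), (308,172), (147,248) and (315,233). The side view agrees, with the knob at (227,178) and the ball at (269,182).

Run:
```python
from h import *
from scipy.spatial.transform import Rotation as Ro
np.set_printoptions(precision=2,suppress=True)
P=[ray_at_z(p,15,"top")[:2] for p in ((143,187),(308,172),(147,248),(315,233))]
print(P); d=P[0]-P[1]; e=P[2]-P[3]; print([np.arctan2(-v[0],v[1]) for v in (d,e)])
for z,px in ((121,(241,201)),(174,(252,169)),(107,(227,178)),(101,(308,208))): print(ray_at_z(px,z,"top"))
C=np.array([566,79]); 
for yaw in np.arange(-1.5,1.6,.3):
    rv=(Ro.from_euler("z",yaw)*Ro.from_rotvec([np.pi,0,0])).as_rotvec()
    try:
        Q=[kin.ik([*(C+r*np.array([np.cos(a),np.sin(a)])),135],rv) for a in np.linspace(0,6.28,13) for r in (65,75)]
        V=kin.ik([540,-77,90],rv)
        if any(q is None for q in Q) : print(yaw,"none");continue
        Q=np.array(Q);print(yaw,Q.min(0),Q.max(0),V)
    except Exception as ex: print(yaw,ex)
```

```text
[array([657.58, 324.3 ]), array([ 642.06, -108.45]), array([498.24, 327.32]), array([ 480.8 , -101.07])]
[np.float64(-0.0358598138669813), np.float64(-0.04069593620644226)]
[567.28  77.09 121.  ]
[627.09  43.63 174.  ]
[630.32 103.24 107.  ]
[533.56 -79.85 101.  ]
-1.5 [-1.03  0.77 -1.33  1.62 -1.    1.11 -2.4 ] [0.81 1.02 1.35 2.02 1.02 1.34 2.32] [-0.82  0.94  1.34  2.01 -1.04  1.14 -2.07]
-1.2 [-1.15  0.53  1.11  1.73 -0.81  0.91 -2.45] [-0.84  0.82  1.13  2.09 -0.62  1.13 -2.19] [ 0.13  0.46 -0.06  1.95  0.04  0.73 -2.73]
-0.8999999999999999 [-1.01  0.37 -0.5   1.66 -0.59  0.81 -2.92] [ 0.2   0.65  0.89  2.08  0.25  1.   -2.25] [ 0.19  0.47 -0.13  1.95  0.09  0.73 -2.47]
-0.5999999999999999 [ 0.06  0.38 -0.66  1.66  0.2   0.81 -2.83] [ 0.27  0.58 -0.32  2.01  0.39  0.95 -2.41] [ 0.25  0.47 -0.21  1.94  0.14  0.74 -2.21]
-0.2999999999999998 [ 0.11  0.4  -0.67  1.65  0.26  0.83 -2.53] [ 0.33  0.6  -0.43  2.01  0.39  0.97 -2.16] [ 0.29  0.48 -0.26  1.94  0.18  0.74 -1.94]
2.220446049250313e-16 [ 0.16  0.42 -0.72  1.65  0.29  0.84 -2.25] [ 0.39  0.63 -0.47  2.    0.42  0.99 -1.88] [ 0.33  0.49 -0.31  1.94  0.21  0.75 -1.68]
0.30000000000000027 [ 0.23  0.43 -0.82  1.65  0.31  0.85 -2.  ] [ 0.44  0.66 -0.51  2.    0.49  1.01 -1.6 ] [ 0.37  0.49 -0.36  1.94  0.25  0.75 -1.4 ]
0.6000000000000005 [ 0.27  0.44 -0.96  1.65  0.33  0.85 -1.78] [ 0.49  0.68 -0.54  2.    0.58  1.03 -1.32] [ 0.41  0.5  -0.41  1.93  0.28  0.76 -1.14]
0.9000000000000004 [ 0.29  0.46 -1.08  1.64  0.35  0.86 -1.59] [ 0.55  0.72 -0.57  1.99  0.71  1.06 -1.03] [ 0.45  0.51 -0.47  1.93  0.32  0.77 -0.87]
1.2000000000000002 [ 0.3   0.46 -1.13  1.64  0.37  0.87 -1.31] [ 0.6   0.73 -0.61  1.99  0.74  1.07 -0.75] [ 0.5   0.53 -0.54  1.93  0.37  0.78 -0.61]
1.5000000000000004 [ 0.31  0.47 -1.12  1.64  0.38  0.87 -1.01] [ 0.6   0.72 -0.65  1.99  0.73  1.06 -0.47] [ 0.54  0.54 -0.58  1.93  0.41  0.79 -0.34]
```

Run:
```python
import cv2
im=cv2.imread("pics/top0.png")[150:250,190:340];cv2.imwrite("pics/crop.png",cv2.resize(im,None,fx=5,fy=5,interpolation=cv2.INTER_CUBIC))
```

```text
(no output)
```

View pics/crop.png

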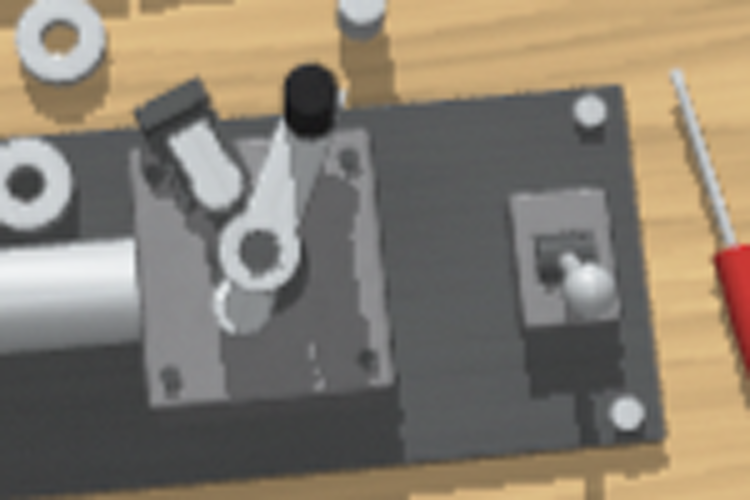

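```bash
cat >> h.py <<'E'
rv=np.array([np.pi,0,0]); C0=np.array([567.,78.]); Z=136.
E
python3 - <<'E'
from h import *
np.set_printoptions(precision=2,suppress=True)
k=C0+70*np.array([np.cos(-.5),np.sin(-.5)])
robot.movep([*k,230],rv)
o=robot.observe();print(o["t"],o["tcp_pos"],o["contact_force"])
grip(0.6)
robot.servo_line([*k,Z],feed=100)
o=robot.observe();print(o["t"],o["tcp_pos"],o["contact_force"])
grip(0.0,15)
o=robot.observe();print(o["t"],o["tcp_pos"],o["contact_force"],o["grip_width"],o["grip_force"],o["wrist_torque"])
cv2.imwrite("pics/g.png",viewer.read_camera("side")[100:300,130:380,::-1].repeat(3,0).repeat(3,1))
E
```

```text
4.0833 [628.56  43.27 229.88] [0.05 0.26 0.22]
5.8667 [629.    44.62 136.75] [-0.94 -0.52 -0.87]
6.4167 [628.62  44.71 136.25] [0.51 0.24 1.21] 0.2775356318312295 15.000120252370834 [ 0.1  -0.02  0.07]
```

View pics/g.png

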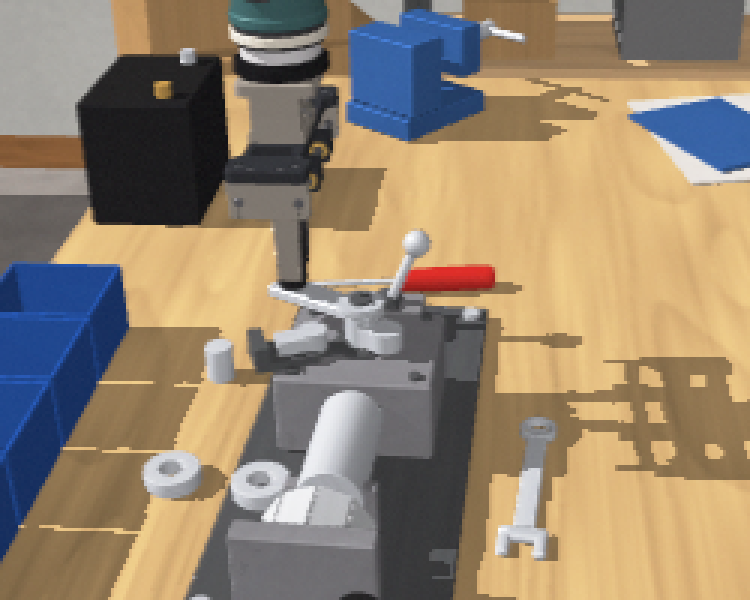

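The side picture shows the fingers closed on the knob, at about (290,250) in the crop. The grip width of 25.5 mm matches the knob. I'll wind a short test arc first.

```bash
cat > wind.py <<'E'
from h import *
import json,sys
np.set_printoptions(precision=1,suppress=True)
def wind(th,C,th_end,step=.08,feed=60,stopF=26,g=.08,log=3):
    n=0
    while th>th_end:
        th-=step; r=np.array([np.cos(th),np.sin(th)]); t=np.array([r[1],-r[0]])
        robot.servo_line([*(C+70*r),Z],feed=feed)
        o=robot.observe(); F=np.array(o["contact_force"])[:2]; p=np.array(o["tcp_pos"])
        Ft=-F@t; Fr=F@r; n+=1
        if n%log==0 or Ft>10: print(f'{o["t"]:.2f} th {th:.2f} Ft {Ft:.1f} Fr {Fr:.1f} Fz {o["contact_force"][2]:.1f} C {C} err {p[:2]-C-70*r} w {o["grip_width"]:.3f}')
        C=C+np.clip(g*Fr,-.8,.8)*r
        if Ft>stopF: print("STOP",Ft);break
    json.dump([th,*C],open("st.json","w")); return th,C
E
python3 - <<'E'
from wind import *
grip(0.0,30)
wind(np.arctan2(44.7-78,628.7-567),C0,-1.1,log=1)
E
```

```text
6.93 th -0.57 Ft 0.3 Fr -0.3 Fz 3.0 C [567.  78.] err [-0.1 -0.3] w 0.277
7.18 th -0.65 Ft -0.9 Fr -0.3 Fz 3.6 C [567.  78.] err [-0.2 -0.6] w 0.273
7.43 th -0.73 Ft -0.5 Fr 0.7 Fz 4.2 C [567.  78.] err [-0.2 -0.6] w 0.276
7.68 th -0.81 Ft -0.0 Fr -0.6 Fz 4.7 C [567.  78.] err [-0.2 -0.6] w 0.277
7.93 th -0.89 Ft 0.6 Fr 0.4 Fz 4.6 C [567.  78.] err [-0.3 -0.7] w 0.276
8.18 th -0.97 Ft 0.8 Fr 1.0 Fz 4.7 C [567.  78.] err [-0.3 -0.7] w 0.280
8.43 th -1.05 Ft -0.4 Fr 1.4 Fz 5.8 C [567.   77.9] err [-0.5 -0.7] w 0.278
8.68 th -1.13 Ft 0.5 Fr 1.4 Fz 5.0 C [567.1  77.8] err [-0.7 -0.7] w 0.276
```

Run:
```python
from wind import *
th,a,b=json.load(open("st.json"))
wind(th,np.array([a,b]),-3.6,step=.18,feed=75,log=1)
```

```text
9.00 th -1.31 Ft 0.1 Fr 0.1 Fz 6.9 C [567.1  77.7] err [-1.4 -0.7] w 0.280
9.32 th -1.49 Ft 0.5 Fr 0.9 Fz 6.8 C [567.1  77.7] err [-1.7 -0.6] w 0.275
9.63 th -1.67 Ft -0.2 Fr 1.4 Fz 7.5 C [567.1  77.6] err [-1.9 -0.3] w 0.275
9.95 th -1.85 Ft -1.1 Fr 0.1 Fz 6.6 C [567.1  77.5] err [-2.1  0.1] w 0.275
10.27 th -2.03 Ft -1.5 Fr -0.3 Fz 7.6 C [567.1  77.5] err [-2.2  0.5] w 0.275
10.58 th -2.21 Ft 4.2 Fr -1.3 Fz 3.1 C [567.1  77.5] err [-0.1 -0.8] w 0.275
10.90 th -2.39 Ft 13.8 Fr -3.7 Fz -3.0 C [567.2  77.6] err [ 2.5 -3.8] w 0.271
11.22 th -2.57 Ft 15.4 Fr -1.9 Fz -0.8 C [567.4  77.8] err [ 2.1 -5.3] w 0.273
11.53 th -2.75 Ft 15.0 Fr -1.6 Fz 3.8 C [567.5  77.9] err [ 1.  -5.8] w 0.276
11.85 th -2.93 Ft 7.7 Fr 0.2 Fz 6.4 C [567.7  78. ] err [-0.9 -3.4] w 0.278
12.17 th -3.11 Ft 2.5 Fr -0.1 Fz 8.4 C [567.7  78. ] err [-1.4 -1. ] w 0.279
12.48 th -3.29 Ft -0.8 Fr 0.6 Fz 6.3 C [567.7  78. ] err [-1.2  0.5] w 0.282
12.80 th -3.47 Ft -1.9 Fr -0.5 Fz 7.1 C [567.6  78. ] err [-0.8  0.1] w 0.274
13.12 th -3.65 Ft -1.2 Fr -0.6 Fz 7.2 C [567.7  78. ] err [-0.8 -0. ] w 0.277
```

Run:
```python
from wind import *
th,a,b=json.load(open("st.json"))
th,C=wind(th,np.array([a,b]),-9.65,step=.18,feed=75,log=4,g=.04)
th,C=wind(th,C,-11.8,step=.08,feed=75,log=2,g=.04,stopF=12)
```

```text
14.38 th -4.37 Ft -0.5 Fr 0.1 Fz 6.3 C [567.7  77.9] err [-0.6 -0.4] w 0.275
15.65 th -5.09 Ft -0.7 Fr -0.1 Fz 7.9 C [567.7  77.9] err [-0.5 -0.8] w 0.275
16.92 th -5.81 Ft -1.6 Fr -0.7 Fz 6.7 C [567.7  77.9] err [-0.9 -1.1] w 0.275
18.18 th -6.53 Ft -1.5 Fr -2.9 Fz 9.0 C [567.6  77.9] err [-1.3 -2.1] w 0.274
19.45 th -7.25 Ft -0.7 Fr -2.1 Fz 8.5 C [567.2  78.1] err [-1.8 -1.7] w 0.278
20.72 th -7.97 Ft -0.8 Fr -2.6 Fz 8.3 C [567.2  78.3] err [-1.5 -1.1] w 0.278
21.98 th -8.69 Ft 13.5 Fr -5.7 Fz -2.5 C [567.3  78.6] err [ 3.4 -5.9] w 0.277
22.30 th -8.87 Ft 14.3 Fr -3.1 Fz 1.0 C [567.5  78.8] err [ 2.7 -7.3] w 0.275
22.62 th -9.05 Ft 13.8 Fr -1.6 Fz 5.5 C [567.6  78.8] err [ 1.4 -7.8] w 0.276
23.25 th -9.41 Ft 2.7 Fr 0.3 Fz 11.4 C [567.6  78.9] err [-1.3 -3.5] w 0.273
24.38 th -9.93 Ft 0.3 Fr 1.5 Fz 9.1 C [567.4  78.9] err [-1.  -1.9] w 0.278
24.88 th -10.09 Ft -0.3 Fr 1.7 Fz 8.7 C [567.3  79. ] err [-0.9 -1.9] w 0.279
25.38 th -10.25 Ft -0.3 Fr 1.6 Fz 8.8 C [567.2  79.1] err [-0.7 -1.9] w 0.278
25.88 th -10.41 Ft 1.1 Fr 1.2 Fz 8.8 C [567.1  79.2] err [-0.7 -2. ] w 0.277
26.38 th -10.57 Ft 0.9 Fr -0.1 Fz 7.7 C [567.1  79.2] err [-0.6 -2. ] w 0.278
26.88 th -10.73 Ft 0.7 Fr 0.3 Fz 9.3 C [567.1  79.3] err [-0.5 -2. ] w 0.279
27.38 th -10.89 Ft -0.0 Fr 0.7 Fz 8.2 C [567.1  79.3] err [-0.5 -2. ] w 0.278
27.88 th -11.05 Ft 0.3 Fr 0.7 Fz 7.9 C [567.1  79.3] err [-0.4 -2.1] w 0.279
28.38 th -11.21 Ft 4.1 Fr -0.4 Fz 10.8 C [567.1  79.4] err [-1.8 -1.7] w 0.277
28.63 th -11.29 Ft 11.9 Fr -2.3 Fz 15.6 C [567.1  79.4] err [-4.9 -0.7] w 0.276
28.88 th -11.37 Ft 20.0 Fr -4.2 Fz 19.8 C [567.   79.3] err [-7.9  0.7] w 0.275
STOP 19.953776870368134
```

Run:
```python
from wind import *
th,a,b=json.load(open("st.json")); C=np.array([a,b]); robot.hold(.2)
def at(th,feed=20):
    r=np.array([np.cos(th),np.sin(th)]); t=np.array([r[1],-r[0]]); robot.servo_line([*(C+70*r),Z],feed=feed)
    o=robot.observe(); F=np.array(o["contact_force"]); print(th,-F[:2]@t,F,o["tcp_pos"],o["t"]); return -F[:2]@t
print(robot.observe()["contact_force"])
for q in (-11.29,-11.25,-11.22,-11.19):
    if at(q)<4: break
robot.hold(.1)
grip(0.75); o=robot.observe(); print(o["contact_force"],o["grip_width"])
p=np.array(o["tcp_pos"]); robot.servo_line([p[0],p[1],230],feed=120)
o=robot.observe(); print(o["t"],o["contact_force"],o["tcp_pos"])
im=viewer.read_camera("top")
for n in ("knob_top","valve_tip","spindle"): print(n,[(toworld(d["at"],"top"),d["confidence"]) for d in viewer.pinpoint(n,"top")[:1]])
cv2.imwrite("pics/r.png",im[130:270,150:350,::-1].repeat(4,0).repeat(4,1))
```

```text
[-19.6   3.   20.3]
-11.29 11.644075827779588 [-11.4   2.6  14.7] [582.6 145.5 136. ] 29.5333
-11.25 7.132401853679463 [-7.   1.6 12.2] [581.4 145.7 136. ] 29.825
-11.22 4.4644965903257186 [-4.3  1.1 10.4] [580.5 145.9 136. ] 30.0833
-11.19 0.6148882523603878 [-0.3  1.4  7.8] [579.6 146.  136.1] 30.3417
[1.  0.4 0.2] 0.7489829368666304
32.15 [ 0.   0.7 -0.2] [580.  147.5 229.2]
knob_top []
valve_tip [(array([531.6, -76.4, 100.6]), 0.61)]
spindle []
```

View pics/r.png

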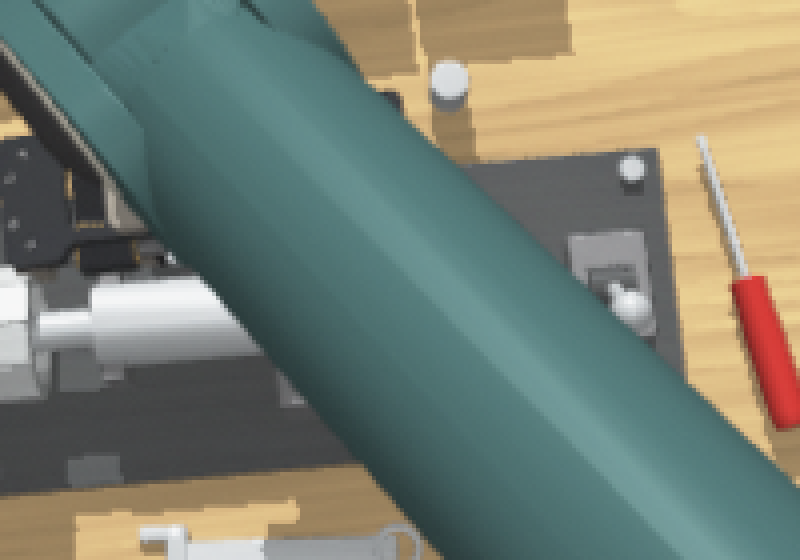

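The arm hides the crank in this view. The valve ball still shows at about (632,306) in the crop, so the lever hasn't moved. Next I'll push it over with the fingers shut.

Run:
```python
from wind import *
robot.servo_line([490,-77,230],feed=200)
grip(0.0,20)
robot.servo_line([490,-77,88],feed=120)
o=robot.observe(); print(o["t"],o["contact_force"],o["tcp_pos"])
x=505
while x<=596:
    robot.servo_line([x,-77-(x-500)*.038,88],feed=80); o=robot.observe(); f=o["contact_force"]
    print(x,round(o["tcp_pos"][0],1),round(f[0],1),round(f[2],1))
    if x>550 and f[0]<-15: break
    x+=8 if x<560 else 4
robot.servo_line([x-40,-78,88],feed=100); robot.servo_line([x-40,-78,230],feed=150); robot.servo_line([470,-250,230],feed=250)
im=viewer.read_camera("top")
for n in ("knob_top","valve_tip","spindle"): print(n,[(toworld(d["at"],"top"),d["confidence"]) for d in viewer.pinpoint(n,"top")[:1]])
o=robot.observe(); print(o["t"],o["contact_force"])
cv2.imwrite("pics/v.png",im[130:270,150:350,::-1].repeat(4,0).repeat(4,1))
```

```text
36.1 [-0.7 -0.6 -0.7] [490.6 -77.   88.6]
505 505.5 -0.7 -0.1
513 513.1 1.3 -0.3
521 521.2 0.1 0.0
529 529.2 0.5 -0.8
537 537.2 -0.6 -0.9
545 545.2 -0.3 -0.1
553 553.2 -0.3 0.2
561 561.2 -0.7 0.2
565 565.1 -0.4 0.5
569 569.3 -0.5 0.1
573 573.4 -0.3 0.3
577 576.1 -4.2 1.8
581 576.6 -13.3 10.6
585 576.9 -24.1 19.3
knob_top [(array([585. , 144.1, 176.8]), 0.48)]
valve_tip [(array([600.3, -80.3,  98.2]), 0.52)]
spindle [(array([569.4,  78.7, 118.5]), 0.96)]
42.4417 [ 0.1 -0.2  0.5]
```

View pics/v.png

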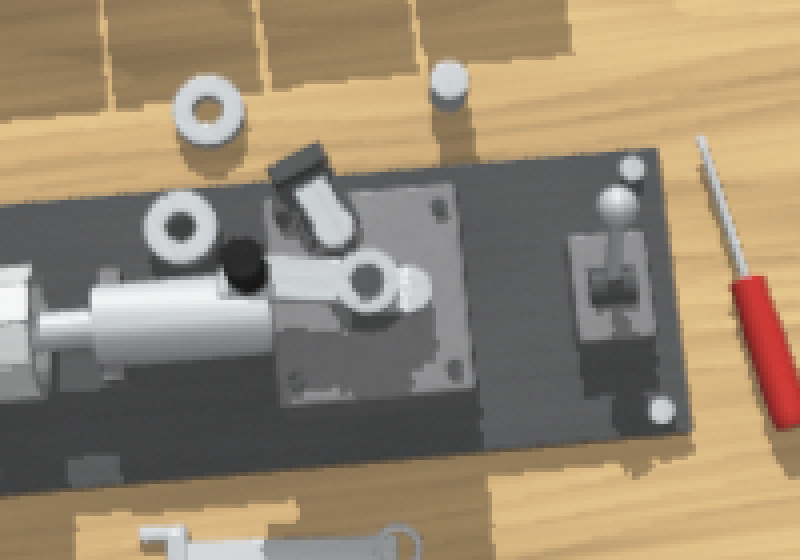

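The picture shows the lever over on its far side (ball at about (618,207) in the crop), the crank resting at its stop (knob at about (243,262)) and the robot clear.

```bash
python3 -c "
from cell import robot
print(robot.job_done())"
```

```text
the job is handed in; nothing more can be done
None
```

I wound the crank slowly clockwise to its stop, at about 11 s a turn (a little over the 5–10 s asked) and slower at both ends; the most I felt at the knob was 20 N. I then let go of the knob, threw the valve lever fully over and handed the job in at about 42 s; no verdict came back.

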